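Raise the lamp lid of the blue case

TASK

Raise the lid of the blue case on its stiff hinge until it stands 60 degrees open (closed and level is 0), so that the lamp panel inside it lights the shelf in front. Let go, take the hand away and watch for two seconds that the lid stays there by itself. Leave the lid of the grey case as it is.

Things in the scene. Friction and masses are not known exactly. Their poses are not given: they have to be found in the camera images.
- blue_lid (a joint): Opening angle (rad) of the blue case's lid: 0 closed and level, grows as it opens upward, stop at 1.9; found ajar at 0.2 to 0.45. Friction hinge: it stays where left; moving it takes about 4 to 6 N at the handle. The blue plastic lid is 120 x 180 mm, 18 mm thick overall, with a white lamp panel inside.
- blue_grip (a point): Centre of the blue lid's handle: a black barrel, diameter 18, length 26 mm, parallel to the hinge, on a stem 14 mm wide, 38 mm out from the middle of the lid's free edge, 158 mm from the hinge axis. Turns with the lid: y along the barrel, -x from hinge to handle, z out of the lid's outer face. Can be pinched across its flat ends from above; it then turns between the fingers.
- blue_hinge (a point): Middle of the blue case's hinge axis, on the case's far edge, 60 mm above the shelf; does not turn with the lid. -x level towards the handle side, y along the axis, z up. At lid angle a the handle's centre is at x = -158 cos(a), z = 158 sin(a) mm in this frame. The case is 120 deep x 180 wide x 50 mm high below the lid and fixed to the shelf.
- grey_grip (a point): Centre of the handle of the look-alike grey case's lid (same sizes, no lamp, also ajar), which must be left as it is.
Things that resemble listed ones, but are neither listed nor needed, are in the scene too. There is more than one size of the part that bears blue_lid; the job needs the largest.

How it is judged:
On the way:
1. the blue lid stands 50 to 70 degrees open, touched by nothing of the hand, for a full second (value of joint blue_lid between 0.872 and 1.222 rad and contact force between the fingers and anything else below 0.05 N), for 1 s.
At the end, for the whole second after the job is handed in: The blue lid stands at rest between 50 and 70 degrees open (0.872 to 1.222 rad), released, and has stood so for a second; the grey lid's handle is within 15 mm of where it was (all of step 1 and velocity of joint blue_lid between -0.03 and 0.03 rad/s and distance of grey_grip from where it was at the start of the episode below 0.015 m); the robot touches nothing.
It fails at once if the lid of the grey case is moved (its handle by more than 15 mm) (distance of grey_grip from where it was at the start of the episode above 0.015 m).
It also fails if it takes over 35 s, if anything falls off the work surface, if the arm or the gripper's body presses on something with over 40 N, if the wrist force passes 120 N, or if a joint passes its speed limit or range.

ROBOT

A 6-joint arm with a two-finger parallel gripper is mounted at the origin on the work surface. World frame = base frame: x ahead of the robot, y to its left, z up, the work surface at z = 0. Lengths are in m, angles in rad, forces in N, time in s.
With the tool pointing down it reaches from about 0.25 to 0.725 m from the base axis. Payload 4 kg.
Tool frame: the origin (TCP) lies midway between the tips of the shut fingers; the grasp point (between the pads) lies 19 mm behind it; z points along the fingers, x is the direction in which the jaws open and shut, and the axes are right-handed (so a half turn about z gives the same grasp; the last joint's range is limited). The gripper opens to 85 mm and grips with 20 to 120 N. Pads are 22 mm wide; open, the fingers measure 114 mm over their backs; the gripper's body (76 mm by 85 mm) begins 54 mm behind the grasp point. The pads swing forward as they close: fully open they stand 13 mm farther back than shut.
Start: joints at [-1.218, 0.241, 0.005, 1.335, 0, 1.571], TCP at [0.173, -0.469, 0.231] pointing down, gripper open.
Joint ranges: [-2.72, 2.72], [-1.05, 1.87], [-1.09, 1.28], [-1.99, 2.15], [-1.42, 1.44], [-3.14, 3.14]. Speed limits (rad/s): [2.79, 2.79, 3.14, 3.14, 3.14, 3.14].

INTERFACE

Orientations are given as a unit quaternion [x, y, z, w].
In Python, from workcell import bot, vision, ticket gives the robot as it stands.
- The arm moves only by the tool play_rows, never from a script. Its argument "deltas" is one flat list of numbers, 5 for each row, row after row: the opening, from 0 (shut) to 1 (fully open), then the shift along the tool's x, y, z in units of 60 mm (1.0 is 60 mm), then the turn about the tool's z in degrees. A call has 1 to 12 rows; each row shifts and turns the pose as measured when the row begins, along the tool's axes as they then stand; what a row does not reach is not made up. A row lasts 1/8 s, in which the tool goes at most 62.5 mm and 10.7 degrees, less where a joint would pass 70% of its speed; a pose out of reach is approached as far as the arm can. A call is refused whole if a number of a shift passes 1 or a number of a turn 10.7, either way. A call with a gripper value outside its range is refused whole. The fingers move at their own pace and stop on an object; the grip force is fixed at half the most. Time passes only in rows, so rows that do not move let the fingers close. It gives the time, the measured TCP pose, the force and the opening at its end, in the units of the state.
- bot.get_obs(): the state, without advancing time (a new reading comes with each control period).
- vision.camera(name): name is "side" or "top"; returns a dict with "color" (384x512x3 uint8, blue, green, red), "intrinsics" (3x3 intrinsics, pixels), "rvec" (rotation vector, rad) and "tvec" (3), from world to camera coordinates, as OpenCV has them. Camera axes: x right, y down, z forward; pixel columns grow to the right and rows downward; lengths in m; the calibration is good to about 2 mm. A picture is of the moment at which its call begins. There is no depth.
- ticket.job_done(): hands the job in, once; it reports no verdict.
The state is a dict: "clock": time; "joint_pos": joint angles; "joint_vel": joint speeds; "tau": joint torques, N m; "eef_pos": TCP position; "tool_rot": TCP orientation; "ft_force": force on the tool from outside, world axes, zero at the start; "ft_torque": the same for the moment, N m; "grip_width": finger opening in m.
Only numpy, scipy, OpenCV 4.12 (cv2) and the standard library are available. Lean on these libraries where they do the work, as an engineer would, in place of code of your own. Each camera call takes 0.05 s, during which the arm holds its last target. There are 200 camera calls.

## Working session

There is one attempt and no reset: what is moved stays moved. The work goes in short steps, Python scripts to look and compute and a tool call to move; the robot and the scene stay as the last step left them, time stands still between calls to the robot, and variables do not carry over. Pictures are saved under pics/ and viewed, about 8 in all and at most 12, crops included, and the job is handed in when it is done.

Besides the shell and the picture viewer there is one more tool, called after "Call:" by a JSON object that holds its "op" and its "data". play_rows: Moves the arm, as the interface text tells. Its arguments: {"type":"object","properties":{"deltas":{"type":"array"}},"required":["deltas"]}

```bash
mkdir -p pics; python3 - <<'E'
from workcell import bot, vision
import cv2,numpy as np
o=bot.get_obs();print({k:np.round(v,3).tolist() for k,v in o.items()})
for n in("side","top"):
    c=vision.camera(n);cv2.imwrite(f"pics/{n}0.png",c["color"]);print(n,c["intrinsics"].tolist(),c["rvec"],c["tvec"], (-cv2.Rodrigues(c["rvec"])[0].T@np.ravel(c["tvec"])).round(3))
E
```

```text
{'clock': 0.0, 'joint_pos': [-1.218, 0.241, 0.004, 1.335, 0.0, 1.571], 'joint_vel': [0.001, -0.002, 0.001, 0.001, -0.001, 0.001], 'tau': [-0.001, -37.232, 25.241, 0.017, -0.0, -0.0], 'eef_pos': [0.173, -0.469, 0.23], 'tool_rot': [0.82, -0.572, -0.001, -0.001], 'ft_force': [-0.07, 0.289, -0.158], 'ft_torque': [0.03, 0.077, 0.02], 'grip_width': 0.085}
side [[398.0566735052189, 0.0, 260.320428913305], [0.0, 398.0566735052189, 186.65242172907466], [0.0, 0.0, 1.0]] [ 0.97006496 -2.48830806  1.06242321] [0.39166303 0.34707121 0.61016041] [0.166 0.416 0.667]
top [[352.28886223084226, 0.0, 257.3185695254284], [0.0, 352.28886223084226, 189.0422620083634], [0.0, 0.0, 1.0]] [ 2.03902386 -2.18169504  0.22695247] [0.02522977 0.56577111 0.70394023] [ 0.406 -0.005  0.807]
```

View pics/side0.png

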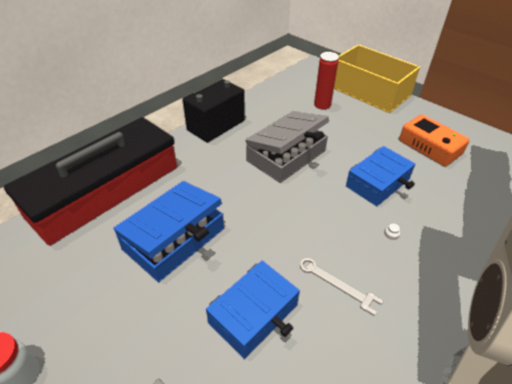

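View pics/top0.png

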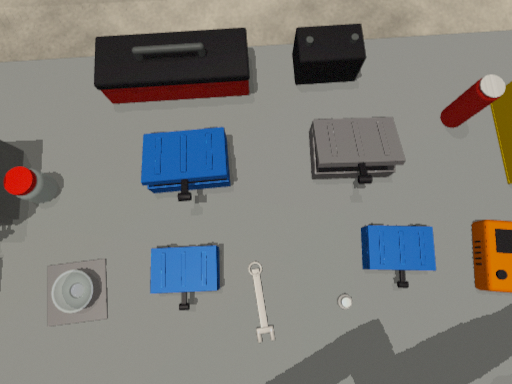

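The largest blue case, which is ajar, has its handle at about (197,231) in side and (184,190) in top. The grey case is near (287,143) in side and (357,142) in top. I'll take enlarged crops of the blue case for corner points.

```bash
python3 - <<'E'
import cv2,numpy as np
a=cv2.imread("pics/side0.png")[170:280,105:235];b=cv2.imread("pics/top0.png")[115:215,130:240]
a=cv2.resize(a,None,fx=5,fy=5,interpolation=2)[:, :];b=cv2.resize(b,None,fx=5,fy=5,interpolation=2)
for im,(u0,v0) in((a,(105,170)),(b,(130,115))):
    for i in range(0,im.shape[1],50): cv2.line(im,(i,0),(i,6),(0,0,255),1);cv2.putText(im,str(u0+i//5),(i,16),0,.35,(0,0,255),1)
    for i in range(0,im.shape[0],50): cv2.line(im,(0,i),(6,i),(0,0,255),1);cv2.putText(im,str(v0+i//5),(8,i+4),0,.35,(0,0,255),1)
cv2.imwrite("pics/c1.png",a);cv2.imwrite("pics/c2.png",b)
E
```

```text
(no output)
```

View pics/c1.png

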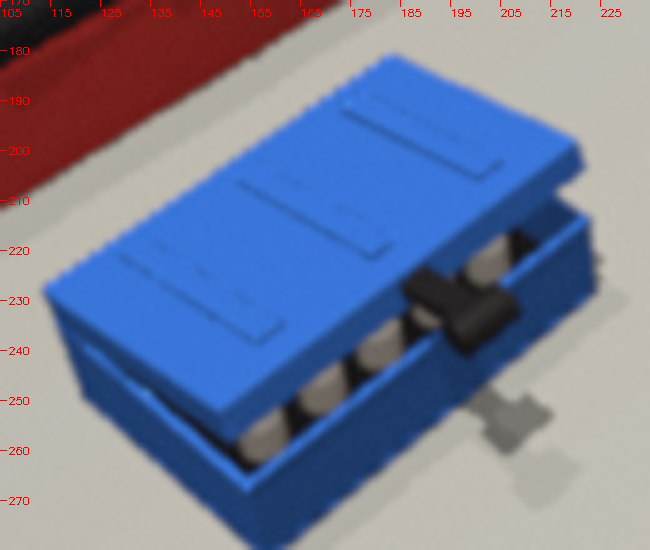

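View pics/c2.png

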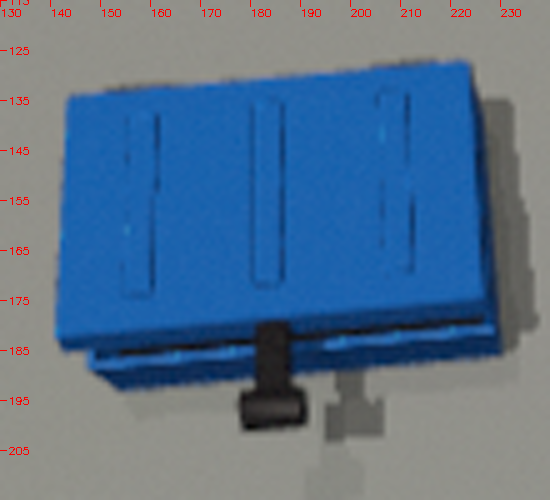

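```bash
cat > fit.py <<'E'
from workcell import bot, vision
import numpy as np,cv2
from scipy.optimize import least_squares
C={n:vision.camera(n) for n in("side","top")}
def proj(n,P):
    c=C[n];return cv2.projectPoints(np.float64(P),c["rvec"],c["tvec"],c["intrinsics"],None)[0].reshape(-1,2)
def pts(p):
    x,y,yaw,a,h=p
    L=np.array([[0,-90,h],[-120,-90,h],[-120,90,h],[0,90,h],[-158,0,0]])/1e3
    ca,sa=np.cos(a),np.sin(a)
    L=np.c_[L[:,0]*ca+L[:,2]*sa, L[:,1], -L[:,0]*sa+L[:,2]*ca]
    L=np.r_[L,np.array([[-120,90,-10],[-120,-90,-10]])/1e3]
    c,s=np.cos(yaw),np.sin(yaw)
    return np.c_[x+c*L[:,0]-s*L[:,1], y+s*L[:,0]+c*L[:,1], .06+L[:,2]]
M={"side":[[183.4,181],[221,198.4],[149,252.6],[113.6,228],[201.8,234.4],[154.4,268],[223,214]],
   "top":[[224,127.6],[228.4,175],[141.4,182],[144,134],[184.4,197],[148,187],[228.6,181]]}
E
python3 - <<'E'
from fit import *
f=lambda p:np.concatenate([(proj(n,pts(p))-M[n]).ravel() for n in M])
r=least_squares(f,[.5,.15,0,.3,9],x_scale=[.1,.1,.1,.1,10],loss="soft_l1",bounds=([.2,-.1,-1,0,0],[.9,.5,1,1,18]))
print(r.x.round(4));print(f(r.x).reshape(2,7,2).round(1).tolist());P=pts(r.x);print(P.round(3).tolist())
E
```

```text
[0.7079 0.1409 0.0219 0.2055 6.0717]
[[[0.3, -0.3], [0.1, 0.1], [-0.2, 0.4], [-0.3, -0.2], [-0.6, -0.5], [-0.3, -0.6], [0.4, -1.1]], [[0.4, -0.4], [-1.2, 0.2], [-0.1, 0.7], [-0.2, 0.0], [0.6, -0.3], [-0.6, 1.5], [0.3, 0.4]]]
[[0.711, 0.051, 0.066], [0.594, 0.048, 0.09], [0.59, 0.228, 0.09], [0.707, 0.231, 0.066], [0.553, 0.137, 0.092], [0.586, 0.228, 0.05], [0.59, 0.048, 0.05]]
```

The fit holds to about 1 px: handle at (0.553, 0.137, 0.092), lid angle about 0.21 rad, hinge at (0.708, 0.141), yaw 0.022. The tool yaw has to be +91°, because the opposite way runs past joint 6's range. Next I'll plan the approach above the handle.

```bash
cat > plan.py <<'E'
from workcell import bot
import numpy as np
from scipy.spatial.transform import Rotation as R
def plan(way,grip,o=None):
    """way: list of (x,y,z,yawdeg,nrows); prints rows from the present pose"""
    o=bot.get_obs();p=np.array(o["eef_pos"]);X=R.from_quat(o["tool_rot"]).as_matrix()
    w=np.degrees(np.arctan2(X[1,0],X[0,0]));print("now",p.round(4),"yaw",w.round(2),"z",X[:,2].round(3),"f",np.round(o["ft_force"],1),"w",o["grip_width"],"t",o["clock"])
    for x,y,z,yd,n in way:
        d=(np.array([x,y,z])-p)/n;dw=(yd-w)/n
        for i in range(n):
            a=np.radians(w);T=np.array([[np.cos(a),np.sin(a),0],[np.sin(a),-np.cos(a),0],[0,0,-1]])
            print([grip,*(T.T@d/.06).round(2).tolist(),round(-dw,1)],end=", ");p=p+d;w+=dw
        print()
E
python3 -c "
from plan import *
plan([(.553,.137,.2,91.3,17)],1)"
```

```text
now [ 0.1726 -0.4689  0.2307] yaw -69.79 z [-0.     0.001 -1.   ] f [0.2 0.3 0.2] w 0.08543924605354139 t 0.2
[1, -0.43, -0.56, 0.03, np.float64(-9.5)], [1, -0.33, -0.62, 0.03, np.float64(-9.5)], [1, -0.23, -0.66, 0.03, np.float64(-9.5)], [1, -0.11, -0.69, 0.03, np.float64(-9.5)], [1, 0.0, -0.7, 0.03, np.float64(-9.5)], [1, 0.12, -0.69, 0.03, np.float64(-9.5)], [1, 0.23, -0.66, 0.03, np.float64(-9.5)], [1, 0.34, -0.62, 0.03, np.float64(-9.5)], [1, 0.43, -0.55, 0.03, np.float64(-9.5)], [1, 0.52, -0.47, 0.03, np.float64(-9.5)], [1, 0.59, -0.38, 0.03, np.float64(-9.5)], [1, 0.64, -0.28, 0.03, np.float64(-9.5)], [1, 0.68, -0.17, 0.03, np.float64(-9.5)], [1, 0.7, -0.05, 0.03, np.float64(-9.5)], [1, 0.7, 0.06, 0.03, np.float64(-9.5)], [1, 0.68, 0.18, 0.03, np.float64(-9.5)], [1, 0.64, 0.28, 0.03, np.float64(-9.5)],
```

Call:
{"op": "play_rows", "data": {"deltas": [1, -0.43, -0.56, 0.03, -9.5, 1, -0.33, -0.62, 0.03, -9.5, 1, -0.23, -0.66, 0.03, -9.5, 1, -0.11, -0.69, 0.03, -9.5, 1, 0, -0.7, 0.03, -9.5, 1, 0.12, -0.69, 0.03, -9.5, 1, 0.23, -0.66, 0.03, -9.5, 1, 0.34, -0.62, 0.03, -9.5, 1, 0.43, -0.55, 0.03, -9.5, 1, 0.52, -0.47, 0.03, -9.5]}}

```text
clock: 1.45
eef_pos: [0.3924, -0.0985, 0.2113]
tool_rot: [0.97, 0.241, 0.0, -0.001]
ft_force: [-0.1, -0.2, 0.0]
grip_width: 0.0858
```

```bash
python3 -c "
from plan import *
plan([(.553,.137,.18,91.3,9)],1);print(np.round(bot.get_obs()['joint_pos'],2))"
```

```text
now [ 0.3924 -0.0985  0.2113] yaw 27.95 z [ 0.001  0.001 -1.   ] f [-0.1 -0.2  0. ] w 0.08575404521702881 t 1.45
[1, 0.47, -0.25, 0.06, np.float64(-7.0)], [1, 0.49, -0.19, 0.06, np.float64(-7.0)], [1, 0.51, -0.12, 0.06, np.float64(-7.0)], [1, 0.52, -0.06, 0.06, np.float64(-7.0)], [1, 0.53, 0.0, 0.06, np.float64(-7.0)], [1, 0.52, 0.07, 0.06, np.float64(-7.0)], [1, 0.51, 0.13, 0.06, np.float64(-7.0)], [1, 0.49, 0.19, 0.06, np.float64(-7.0)], [1, 0.46, 0.25, 0.06, np.float64(-7.0)], 
[-0.25  0.06 -0.26  1.25  0.    0.84]
```

Call:
{"op": "play_rows", "data": {"deltas": [0.7, 0.47, -0.25, 0.06, -7, 0.7, 0.49, -0.19, 0.06, -7, 0.7, 0.51, -0.12, 0.06, -7, 0.7, 0.52, -0.06, 0.06, -7, 0.7, 0.53, 0, 0.06, -7, 0.7, 0.52, 0.07, 0.06, -7, 0.7, 0.51, 0.13, 0.06, -7, 0.7, 0.49, 0.19, 0.06, -7, 0.7, 0.46, 0.25, 0.06, -7, 0.7, 0, 0, 0, 0]}}

```text
clock: 2.7
eef_pos: [0.5523, 0.1504, 0.1755]
tool_rot: [0.686, 0.728, -0.001, -0.001]
ft_force: [-0.6, -0.5, -0.4]
grip_width: 0.0599
```

```bash
python3 - <<'E'
from plan import *
from workcell import vision
import cv2
plan([(.553,.137,.12,91.3,2),(.553,.137,.073,91.3,3)],.7)
a=vision.camera("side")["color"][120:300,60:300];b=vision.camera("top")["color"][100:240,100:270]
cv2.imwrite("pics/h1.png",np.hstack([cv2.resize(a,(400,300)),cv2.resize(b,(364,300))]))
E
```

```text
now [0.5523 0.1504 0.1755] yaw 93.44 z [-0.003  0.    -1.   ] f [-0.6 -0.5 -0.4] w 0.059882297766798195 t 2.7
[0.7, -0.11, -0.0, 0.46, np.float64(1.1)], [0.7, -0.11, 0.0, 0.46, np.float64(1.1)], 
[0.7, 0.0, -0.0, 0.26, np.float64(-0.0)], [0.7, 0.0, -0.0, 0.26, np.float64(-0.0)], [0.7, 0.0, -0.0, 0.26, np.float64(-0.0)],
```

View pics/h1.png

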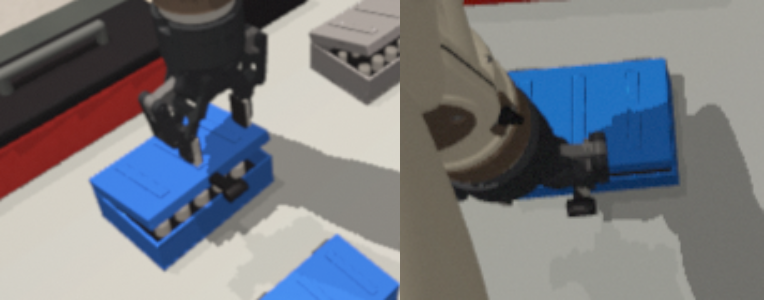

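The open fingers straddle the handle in the side view, with tips at about (195,155) and (243,115) and the barrel below at (232,188). That agrees with the fit, so I'll descend.

Call:
{"op": "play_rows", "data": {"deltas": [0.7, -0.11, 0, 0.46, 1.1, 0.7, -0.11, 0, 0.4, 1.1, 0.7, 0, 0, 0.26, 0, 0.7, 0, 0, 0.26, 0, 0.7, 0, 0, 0.2, 0, 0.7, 0, 0, 0, 0]}}

```text
clock: 3.55
eef_pos: [0.5502, 0.1305, 0.0803]
tool_rot: [0.704, 0.71, -0.001, -0.0]
ft_force: [-0.0, 0.3, -0.5]
grip_width: 0.0596
```

```bash
python3 - <<'E'
from plan import *
from workcell import vision
import cv2
plan([(.553,.137,.073,91.3,1)],.7)
a=vision.camera("side")["color"][140:280,100:290]
cv2.imwrite("pics/h2.png",cv2.resize(a,(760,560),interpolation=2))
E
```

```text
now [0.5502 0.1305 0.0803] yaw 90.48 z [-0.002 -0.001 -1.   ] f [-0.   0.3 -0.5] w 0.05960696706892825 t 3.55
[0.7, 0.11, 0.05, 0.12, np.float64(-0.8)],
```

View pics/h2.png

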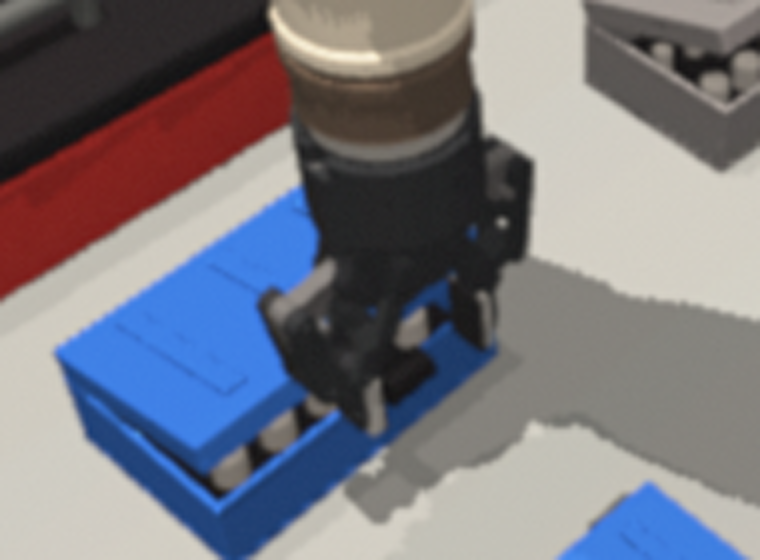

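The barrel at about (408,378) sits between the fingers, closer to the +y finger, which matches the 6 mm offset. I'll correct that and close.

Call:
{"op": "play_rows", "data": {"deltas": [0.7, 0.1, 0.05, 0.1, -0.8, 0.7, 0, 0, 0, 0, 0, 0, 0, 0, 0, 0, 0, 0, 0, 0, 0, 0, 0, 0, 0, 0, 0, 0, 0, 0, 0, 0, 0, 0, 0]}}

```text
clock: 4.47
eef_pos: [0.5554, 0.1382, 0.0764]
tool_rot: [0.698, 0.716, 0.001, 0.001]
ft_force: [0.3, 1.4, -0.8]
grip_width: 0.0248
```

```bash
python3 - <<'E'
from plan import *
o=bot.get_obs();p=np.array(o["eef_pos"]);x=p[0];z=p[2]+.019
print("grip pt",x,z,"ang/r from hinge",np.arctan2(z-.06,.708-x),np.hypot(z-.06,.708-x))
way=[(.7074-.158*np.cos(a),.137+.002*(a-.2),.041+.158*np.sin(a),91.3,1) for a in np.linspace(.2055,1.05,20)[1:]]
plan(way,0)
E
```

```text
grip pt 0.55535683800296 0.0954298900965054 ang/r from hinge 0.2280707409303905 0.15670102749090398
now [0.5554 0.1382 0.0764] yaw 91.4 z [ 0.003  0.    -1.   ] f [ 0.3  1.4 -0.8] w 0.024825301654201475 t 4.475
[0, -0.02, -0.02, -0.06, np.float64(0.1)], 
[0, 0.0, 0.03, -0.11, np.float64(-0.0)], 
[0, 0.0, 0.04, -0.11, np.float64(-0.0)], 
[0, 0.0, 0.04, -0.11, np.float64(-0.0)], 
[0, 0.0, 0.05, -0.11, np.float64(-0.0)], 
[0, 0.0, 0.05, -0.11, np.float64(-0.0)], 
[0, 0.0, 0.06, -0.1, np.float64(-0.0)], 
[0, 0.0, 0.06, -0.1, np.float64(-0.0)], 
[0, 0.0, 0.06, -0.1, np.float64(-0.0)], 
[0, -0.0, 0.07, -0.09, np.float64(-0.0)], 
[0, -0.0, 0.07, -0.09, np.float64(-0.0)], 
[0, -0.0, 0.08, -0.09, np.float64(-0.0)], 
[0, -0.0, 0.08, -0.08, np.float64(-0.0)], 
[0, -0.0, 0.08, -0.08, np.float64(-0.0)], 
[0, -0.0, 0.09, -0.08, np.float64(-0.0)], 
[0, -0.0, 0.09, -0.07, np.float64(-0.0)], 
[0, -0.0, 0.09, -0.07, np.float64(-0.0)], 
[0, -0.0, 0.1, -0.06, np.float64(-0.0)], 
[0, -0.0, 0.1, -0.06, np.float64(-0.0)],
```

The fingers stopped at 25 mm on the 26 mm barrel, so it is gripped. I'll start along the arc, with a force check partway.

Call:
{"op": "play_rows", "data": {"deltas": [0, 0, 0.02, -0.11, 0, 0, 0, 0.03, -0.11, 0, 0, 0, 0.04, -0.11, 0, 0, 0, 0.04, -0.11, 0, 0, 0, 0.05, -0.11, 0, 0, 0, 0.05, -0.11, 0]}}

```text
clock: 5.22
eef_pos: [0.5686, 0.1385, 0.1141]
tool_rot: [0.698, 0.716, -0.001, -0.001]
ft_force: [3.6, 1.0, -10.5]
grip_width: 0.0247
```

```bash
python3 - <<'E'
from plan import *
o=bot.get_obs();p=np.array(o["eef_pos"]);x=p[0];z=p[2]+.019
a0=np.arctan2(z-.06,.708-x)
print("grip pt",x,z,"ang/r",a0,np.hypot(z-.06,.708-x))
plan([(.7074-.158*np.cos(a),.137+.002*(a-.2),.041+.158*np.sin(a),91.3,1) for a in np.linspace(a0,1.05,15)[1:]],0)
E
```

```text
grip pt 0.5685556171919861 0.13312428860787212 ang/r 0.4829745831296821 0.15745442985548322
now [0.5686 0.1385 0.1141] yaw 91.4 z [-0.003  0.    -1.   ] f [  3.6   1.  -10.5] w 0.024728954252968074 t 5.225
[0, -0.01, 0.03, -0.1, np.float64(0.1)], 
[0, 0.0, 0.06, -0.09, np.float64(-0.0)], 
[0, 0.0, 0.06, -0.09, np.float64(-0.0)], 
[0, -0.0, 0.06, -0.09, np.float64(-0.0)], 
[0, -0.0, 0.07, -0.08, np.float64(-0.0)], 
[0, -0.0, 0.07, -0.08, np.float64(-0.0)], 
[0, -0.0, 0.07, -0.08, np.float64(-0.0)], 
[0, -0.0, 0.08, -0.08, np.float64(-0.0)], 
[0, -0.0, 0.08, -0.07, np.float64(-0.0)], 
[0, -0.0, 0.08, -0.07, np.float64(-0.0)], 
[0, -0.0, 0.08, -0.07, np.float64(-0.0)], 
[0, -0.0, 0.09, -0.06, np.float64(-0.0)], 
[0, -0.0, 0.09, -0.06, np.float64(-0.0)], 
[0, -0.0, 0.09, -0.05, np.float64(-0.0)],
```

Radius stays at 157 mm and the force is small, so the lid is moving with the hand.

Call:
{"op": "play_rows", "data": {"deltas": [0, 0, 0.05, -0.1, 0, 0, 0, 0.06, -0.1, 0, 0, 0, 0.06, -0.09, 0, 0, 0, 0.06, -0.09, 0, 0, 0, 0.07, -0.08, 0, 0, 0, 0.07, -0.08, 0, 0, 0, 0.07, -0.08, 0, 0, 0, 0.08, -0.08, 0]}}

```text
clock: 6.22
eef_pos: [0.599, 0.1393, 0.1563]
tool_rot: [0.698, 0.716, -0.004, -0.004]
ft_force: [0.8, 2.2, -12.0]
grip_width: 0.0245
```

```bash
python3 - <<'E'
from plan import *
o=bot.get_obs();p=np.array(o["eef_pos"]);x=p[0];z=p[2]+.019
a0=np.arctan2(z-.06,.708-x)
print("grip pt",x,z,"ang/r",a0,np.hypot(z-.06,.708-x))
plan([(.7074-.158*np.cos(a),.138,.041+.158*np.sin(a),91.3,1) for a in np.linspace(a0,1.05,8)[1:]],0)
E
```

```text
grip pt 0.5989608606709795 0.17529728660850039 ang/r 0.8132871905348222 0.1586915190074637
now [0.599  0.1393 0.1563] yaw 91.43 z [-0.011 -0.001 -1.   ] f [  0.8   2.2 -12. ] w 0.024471273687758633 t 6.225
[0, -0.02, 0.06, -0.05, np.float64(0.1)], 
[0, -0.0, 0.07, -0.06, np.float64(-0.0)], 
[0, -0.0, 0.07, -0.06, np.float64(-0.0)], 
[0, -0.0, 0.07, -0.05, np.float64(-0.0)], 
[0, -0.0, 0.07, -0.05, np.float64(-0.0)], 
[0, -0.0, 0.07, -0.05, np.float64(-0.0)], 
[0, -0.0, 0.08, -0.05, np.float64(-0.0)],
```

Call:
{"op": "play_rows", "data": {"deltas": [0, 0, 0.08, -0.07, 0, 0, 0, 0.08, -0.07, 0, 0, 0, 0.08, -0.06, 0, 0, 0, 0.08, -0.06, 0, 0, 0, 0.08, -0.05, 0, 0, 0, 0.08, -0.05, 0, 0, 0, 0, 0, 0]}}

```text
clock: 7.1
eef_pos: [0.6278, 0.14, 0.1785]
tool_rot: [0.698, 0.716, -0.006, -0.005]
ft_force: [0.3, 1.0, -9.3]
grip_width: 0.0248
```

```bash
python3 - <<'E'
from plan import *
o=bot.get_obs();p=np.array(o["eef_pos"]);x=p[0];z=p[2]+.019
a0=np.arctan2(z-.06,.708-x)
print("grip pt",x,z,"ang/r",a0,np.hypot(z-.06,.708-x))
plan([(.7074-.158*np.cos(1.05),.138,.041+.158*np.sin(1.05),91.3,2)],0)
E
```

```text
grip pt 0.6278270461500269 0.1975346332272159 ang/r 1.043023460230694 0.15919635003973773
now [0.6278 0.14   0.1785] yaw 91.46 z [-0.016 -0.001 -1.   ] f [ 0.3  1.  -9.3] w 0.02481534694325513 t 7.1
[0, -0.02, 0.01, 0.0, np.float64(0.1)], [0, -0.02, 0.01, 0.0, np.float64(0.1)],
```

The hand's position puts the lid at about 1.04 rad. I'll relax, open, and withdraw straight up along the tool axis.

Call:
{"op": "play_rows", "data": {"deltas": [0.7, 0, 0, 0, 0, 0.7, 0, 0, 0, 0, 0.7, 0, 0, 0, 0, 0.7, 0, 0, 0, 0, 0.7, 0, 0, -0.2, 0, 0.7, 0, 0, -0.4, 0, 0.7, 0, 0, -0.6, 0, 0.7, 0, -0.3, -0.6, 0, 0.7, 0, -0.6, -0.3, 0, 0.7, 0, -0.6, 0, 0, 0.7, 0, -0.6, 0, 0]}}

```text
clock: 8.48
eef_pos: [0.5067, 0.1363, 0.3215]
tool_rot: [0.699, 0.715, 0.004, 0.003]
ft_force: [-0.3, 0.2, -0.1]
grip_width: 0.0598
```

```bash
python3 -c "
from plan import *
plan([],1)"
```

```text
now [0.5067 0.1363 0.3215] yaw 91.3 z [ 0.01   0.001 -1.   ] f [-0.3  0.2 -0.1] w 0.05976671042783522 t 8.475
```

Call:
{"op": "play_rows", "data": {"deltas": [0.7, -0.7, -0.4, 0, 0, 0.7, -0.7, -0.4, 0, 0, 0.7, -0.7, -0.4, 0, 0, 0.7, -0.7, -0.4, 0, 0, 0.7, 0, 0, 0, 0, 0.7, 0, 0, 0, 0, 0.7, 0, 0, 0, 0, 0.7, 0, 0, 0, 0]}}

```text
clock: 9.48
eef_pos: [0.412, -0.0361, 0.3278]
tool_rot: [0.697, 0.717, 0.009, 0.008]
ft_force: [0.8, -0.2, -0.3]
grip_width: 0.0597
```

Call:
{"op": "play_rows", "data": {"deltas": [0.7, 0, 0, 0, 0, 0.7, 0, 0, 0, 0, 0.7, 0, 0, 0, 0, 0.7, 0, 0, 0, 0, 0.7, 0, 0, 0, 0, 0.7, 0, 0, 0, 0, 0.7, 0, 0, 0, 0, 0.7, 0, 0, 0, 0, 0.7, 0, 0, 0, 0, 0.7, 0, 0, 0, 0, 0.7, 0, 0, 0, 0, 0.7, 0, 0, 0, 0]}}

```text
clock: 10.98
eef_pos: [0.4125, -0.035, 0.3272]
tool_rot: [0.696, 0.718, 0.008, 0.008]
ft_force: [0.0, -0.3, -0.8]
grip_width: 0.0595
```

```bash
python3 - <<'E'
from fit import *
for n in C:
    im=C[n]["color"].copy()
    print(n,{d:proj(n,pts([.7079,.1409,.0219,np.radians(d),6.07])[4:5]).round(1).tolist() for d in(50,55,60,65,70)})
    g0=cv2.imread(f"pics/{n}0.png"); s={"side":np.s_[105:180,240:330],"top":np.s_[110:190,305:410]}[n]
    print("grey diff",np.abs(im[s].astype(int)-g0[s]).max(2).mean())
a=C["side"]["color"][130:280,90:290];cv2.imwrite("pics/e.png",cv2.resize(a,(800,600),interpolation=2))
E
```

```text
side {50: [[175.9, 185.9]], 55: [[171.2, 179.6]], 60: [[166.3, 173.4]], 65: [[161.2, 167.6]], 70: [[156.1, 162.1]]}
grey diff 16.157481481481483
top {50: [[173.9, 159.6]], 55: [[172.6, 152.6]], 60: [[171.3, 145.3]], 65: [[170.2, 137.7]], 70: [[169.2, 130.0]]}
grey diff 35.66238095238095
```

View pics/e.png

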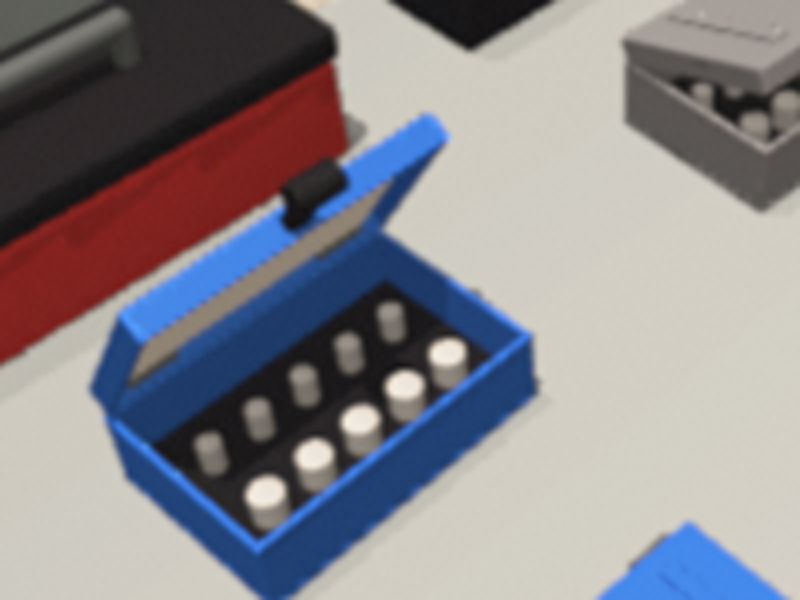

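The handle is at about (169,177) in the side view, which is roughly 57–58° by projection. The lid is clear of the hand, and the grey case's front is where it was. I'll check that nothing moves between this picture and a later one, then hand in.

```bash
python3 - <<'E'
from fit import *
from workcell import ticket
for _ in range(8): im=vision.camera("side")["color"]
s=np.s_[130:280,90:290];d=np.abs(im[s].astype(int)-C["side"]["color"][s]).max(2);print("blue diff",d.mean(),(d>40).sum())
g=np.s_[105:180,240:330];q=np.abs(im[g].astype(int)-cv2.imread("pics/side0.png")[g]).max(2);print("grey >60 px by column",(q>60).sum(0).tolist())
print(np.round(bot.get_obs()["ft_force"],2))
if (d>40).sum()<20: print(ticket.job_done())
E
```

```text
blue diff 1.1184 0
grey >60 px by column [0, 0, 0, 0, 0, 0, 0, 0, 0, 0, 0, 0, 0, 0, 0, 0, 0, 0, 0, 0, 0, 0, 0, 0, 0, 0, 0, 0, 0, 0, 0, 0, 0, 0, 0, 0, 0, 0, 0, 0, 0, 0, 0, 0, 0, 0, 0, 0, 0, 0, 0, 0, 0, 0, 0, 0, 0, 0, 0, 0, 0, 0, 0, 0, 0, 0, 0, 0, 0, 0, 0, 0, 0, 0, 0, 0, 0, 0, 3, 11, 16, 19, 19, 19, 21, 22, 22, 22, 22, 22]
[-0.66  0.48  0.08]
the job is handed in; nothing more can be done
None
```

I raised the lid of the large blue case to about 57–60° by pinching its handle across the ends and following the hinge arc. I then let go, drew the hand well away and handed the job in at about 11.5 s.

- **Lid angle:** the hand's position at release gave 1.04 rad (about 60°), while the handle in the side picture afterwards gave about 57°. The two differ by about 3°, but both are inside 50–70°.
- **Staying put:** the hand was clear for about 3 s before hand-in, with wrist forces only at noise level. The last 0.4 s of side pictures showed no change. I didn't compare pictures over the earlier part of that time.
- **Grey case:** the hand never went near it. A simple image difference came out high (16 in the side view, 36 in the top view). In the side view the strong changes were confined to the right edge of the crop, which I take to be the arm or its shadow. I didn't check the top view further or measure the grey handle's position.

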